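# Seat a slotted bracket and run down its wing nut

## Task

With a fingertip, push the loose slotted angle bracket along its channel until it is fully home against the threaded stud; then turn the loose wing nut on the stud clockwise (seen from above) with repeated fingertip strokes against its wings until it stops and is tight on the bracket. Push only: never grip or lift the bracket or the nut (never press on two opposite faces of either at once), leave the tray and the other hardware where they are, and finish clear of everything.

Things in the scene. Friction and masses are not known exactly. Their poses are not given: they have to be found in the camera images.
- fixture: Dark steel fixture fixed to the table: bed 210 mm long (x -155 to +55), 100 wide, top 10 mm above the table; two guide rails along x, tops 18 mm up, channel 64 mm wide. Fixed threaded stud, 15 mm across, top 70 mm above the table. Origin: on the stud axis, at table height. +x: the way the bracket is pushed home (roughly away from the robot); z up.
- tab_mid (a point): Centre of the upright tab of the loose galvanised angle bracket. Tab 6 mm thick (x), 60 wide (y), from 18 to 48 mm above the table. x points to the stud, like the fixture's. Push its -x face to +x (sliding takes 2 to 8 N). Fully home, slot end against stud, this point is 69 mm from the stud axis; it starts 35 to 60 mm short of that.
- nut_mid (a point): Centre of the galvanised wing nut, on the stud axis at mid wing height. Wings along +x and -x: upright plates reaching 48 mm from the axis, 9 mm thick (y), 26 tall (13 above and below this point). Hub 26 mm across, top 9 mm above it. Sinks 10 mm a clockwise turn; tight, this point is 45 mm above the table; starts 7 to 13 mm higher. 2 to 3 N on a wing turns it; it stays where left.
- nut (a joint): Angle of the wing nut in rad, growing as it turns clockwise seen from above; 8.5 is tight (a hard stop, the flange then rests on the bracket), it starts loose, between 0.3 and 4.0.
- nut_face_a: The +y half (split along the middle of the wings) of the wing nut's wings and hub. Same axes as point nut_mid, origin on the stud axis 27 mm below it. A clockwise stroke presses this half on the +x wing.
- nut_face_b: The -y half of the wing nut's wings and hub, same origin and axes. A clockwise stroke presses this half on the -x wing.
- tab_front: The front half of the bracket's tab, 3 mm thick: the -x face, on which to push. Same origin and axes as body bracket.
- tab_back: The back half of the bracket's tab, 3 mm thick: the +x face, towards the stud. Same origin and axes as body bracket.
- bracket: The whole loose bracket (about 0.35 kg): the tab and a flat foot 8 mm thick, lying on the bed between the rails, with a 20 mm wide slot open towards +x for the stud. Origin: underside of the foot, 10 mm above the table, at the point that lies on the stud axis when fully home (69 mm to +x of tab_mid).
- spare_nut: Bystander, not to be moved: a second wing nut of the same size, standing loose on the table beside the fixture. Origin under its centre; wings along its x axis, 96 mm over all, 36 mm tall.
- channel_clip: Bystander, not to be moved: a loose galvanised U-shaped clip, 80 x 45 mm, 35 mm tall, open upwards. Origin under its centre, length along x.
- parts_tray: Bystander, not to be moved: a blue steel tray of bolts, 150 mm (x) by 110 mm (y), 55 mm tall. Origin under its centre.
Mind the look-alikes: they are no part of the job. Leave any turquoise look-alike of the bracket alone. What is shaped like the fixture but orange is not meant.

How it is judged:
On the way, in this order (a step that is already met when the one before it is completed fails the run):
1. the bracket is pushed fully home against the stud (x of tab_mid in the frame of fixture above -0.073 m), for 0.2 s.
2. the wing nut is turned clockwise until tight (value of joint nut above 8.3 rad), for 0.2 s.
At the end, for the whole second after the job is handed in: The bracket lies flat in its channel within 5 mm of fully home against the stud, at rest, and the wing nut is turned to within 0.2 rad of its tight stop (x of tab_mid in the frame of fixture between -0.074 and -0.064 m and height (world z) of tab_mid below 0.036 m and angle between tab_mid's own z axis and vertical below 0.06 rad and linear speed of bracket below 0.02 m/s and value of joint nut above 8.3 rad); the robot touches nothing.
It fails at once if the wing nut is gripped: both its faces pressed at once by the fingers (more than 3 N each) (contact force between the fingers and nut_face_a above 3 N and contact force between the fingers and nut_face_b above 3 N).
It fails at once if the bracket's tab is gripped: both its faces pressed at once (more than 3 N each) (contact force between the fingers and tab_front above 3 N and contact force between the fingers and tab_back above 3 N).
It fails at once if the bracket is lifted more than 8 mm or tipped (height (world z) of tab_mid above 0.041 m or angle between tab_mid's own z axis and vertical above 0.25 rad).
It fails at once if the spare nut, the clip or the tray is moved more than 20 mm (distance of any of spare_nut, channel_clip, parts_tray from where it was at the start of the episode above 0.02 m).
It also fails if it takes over 61 s, if anything falls off the work surface, if the arm or the gripper's body presses on something with over 40 N, if the wrist force passes 120 N, or if a joint passes its speed limit or range.

## Robot

A 7-joint arm with a two-finger parallel gripper is mounted at the origin on the work surface. World frame = base frame: x ahead of the robot, y to its left, z up, the work surface at z = 0. Lengths are in m, angles in rad, forces in N, time in s.
With the tool pointing down it reaches from about 0.425 to 0.925 m from the base axis. Payload 6.8 kg.
Tool frame: the origin (TCP) lies on the centre line of the jaws, within the pads' length; the fingertips stand 11 mm ahead of it and the grasp point (between the pads) lies 8 mm behind it; z points along the fingers, y is the direction in which the jaws open and shut (so a half turn about z gives the same grasp; the last joint's range is limited). The gripper opens to 85 mm and grips with 20 to 120 N. Pads are 22 mm wide; open, the fingers measure 114 mm over their backs; the gripper's body (76 mm by 85 mm) begins 54 mm behind the grasp point. The pads swing forward as they close: fully open they stand 13 mm farther back than shut.
Start: joints at [-1.395, 0.477, 0.022, 1.555, -0.011, 1.109, -0.083], TCP at [0.189, 0.648, 0.203] pointing down, gripper open.
Joint ranges: [-2.96, 2.96], [-0.34, 2.1], [-1.41, 1.46], [0.24, 2.44], [-1.37, 4.51], [0.17, 1.92], [-2.96, 2.96]. Speed limits (rad/s): [2.39, 2.39, 3.14, 3.14, 3.14, 3.14, 3.14].

## Interface

Orientations are given as a rotation vector (axis times angle).
In Python, from bench import r gives the robot as it stands.
- The arm moves only by the tool send_rows, never from a script. Its argument "deltas" is a list of rows, each a list of 7 numbers: the opening, from 0 (shut) to 1 (fully open), then the shift along the tool's x, y, z as a fraction of full scale, then the turn, a rotation vector about the tool's x, y, z as a fraction of full scale. In form: [[hand, x, y, z, ax, ay, az], ...]. A call has 1 to 20 rows; each row is the pose to reach, as a shift and turn from the pose commanded when the call began, along the tool's axes at that moment, turning the shorter way round; what a row does not reach only later rows make up. Full scale, the value 1, is 150 mm for a shift and 180 degrees for a turn. A row lasts 1/12 s, in which the tool goes at most 41.7 mm and 7.16 degrees, less where a joint would pass 70% of its speed; a pose out of reach is approached as far as the arm can. A call with a number of a shift or a turn outside -1 to 1 is refused whole. A call with a gripper value outside its range is refused whole. The fingers move at their own pace and stop on an object; "squeeze" is the grip in N (left out, the last holds). Time passes only in rows, so rows that repeat a pose let the fingers close. It gives the time, the measured TCP pose, the force and the opening at its end, in the units of the state.
- r.get_obs(): the state, without advancing time (a new reading comes with each control period).
- r.grab_frame(name): name is "scene" or "top" or "wrist"; returns a dict with "pixels" (480x640x3 uint8, red, green, blue), "camera_matrix" (3x3 intrinsics, pixels), "rvec" (rotation vector, rad) and "tvec" (3), from world to camera coordinates, as OpenCV has them. Camera axes: x right, y down, z forward; pixel columns grow to the right and rows downward; lengths in m; the calibration is good to about 2 mm. The wrist camera is an equidistant fisheye: a pixel r from the principal point sees the ray r / f radians off the axis. A picture is of the moment at which its call begins. There is no depth.
- r.hand_in(): hands the job in, once; it reports no verdict.
The state is a dict: "clock": time; "joints": joint angles; "qvel": joint speeds; "tau": joint torques, N m; "tcp_pos": TCP position; "orientation": TCP orientation; "contact_force": force on the tool from outside, world axes, zero at the start; "moment": the same for the moment, N m; "grip_width": finger opening in m.
Only numpy, scipy, OpenCV 4.12 (cv2) and the standard library are available. Lean on these libraries where they do the work, as an engineer would, in place of code of your own. Each camera call takes 0.05 s, during which the arm holds its last target. There are 200 camera calls.

## Working session

There is one attempt and no reset: what is moved stays moved. The work goes in short steps, Python scripts to look and compute and a tool call to move; the robot and the scene stay as the last step left them, time stands still between calls to the robot, and variables do not carry over. Pictures are saved under pics/ and viewed, about 8 in all and at most 12, crops included, and the job is handed in when it is done.

Besides the shell and the picture viewer there is one more tool, called after "Emit:" by a JSON object that holds its "fn" and its "kwargs", one argument or row to a line. send_rows: Moves the arm, as the interface text tells. Shift numbers are shares of 150 mm and turn numbers shares of 180 degrees, none past 1 either way. Its arguments: {"type":"object","properties":{"deltas":{"type":"array","items":{"type":"array","items":{"type":"number"}}},"squeeze":{"type":"number"}},"required":["deltas"]}

```bash
ls; mkdir -p pics; python3 - <<'E'
from bench import r
import cv2
print(r.get_obs())
for n in ("scene","top"):
    f=r.grab_frame(n); cv2.imwrite(f"pics/{n}0.png",f["pixels"][:,:,::-1]); print(n,f["camera_matrix"],f["rvec"],f["tvec"])
E
```

```text
pics
{'clock': 0.0, 'joints': array([-1.3950997 ,  0.47780491,  0.02232824,  1.55645515, -0.01149648,
        1.10926662, -0.083072  ]), 'qvel': array([ 0.00181442,  0.00104426, -0.00046084,  0.00053081, -0.00078733,
        0.00101463, -0.00082802]), 'tau': array([-5.93523805e-05, -5.96451402e+01,  1.60839681e+00, -2.81195372e+01,
        1.25955881e-02,  9.26632143e-03, -3.60614067e-06]), 'tcp_pos': array([0.18883526, 0.64738658, 0.20232074]), 'orientation': array([-4.44179125e-01, -3.10990724e+00,  2.83005634e-03]), 'contact_force': array([-0.15694742, -0.1721918 , -0.10134802]), 'moment': array([-0.04986215,  0.01189784,  0.0408498 ]), 'grip_width': 0.08531926487710711}
scene [[526.57451713   0.         316.65743857]
 [  0.         526.57451713 236.7978016 ]
 [  0.           0.           1.        ]] [ 2.1022547   1.27168822 -0.4722229 ] [-0.30565904 -0.32398249  1.17725109]
top [[573.91150844   0.         314.70971574]
 [  0.         573.91150844 235.39509368]
 [  0.           0.           1.        ]] [ 2.18988357 -2.16741153  0.1354747 ] [0.0272168  0.56596663 0.84725047]
```

View pics/scene0.png

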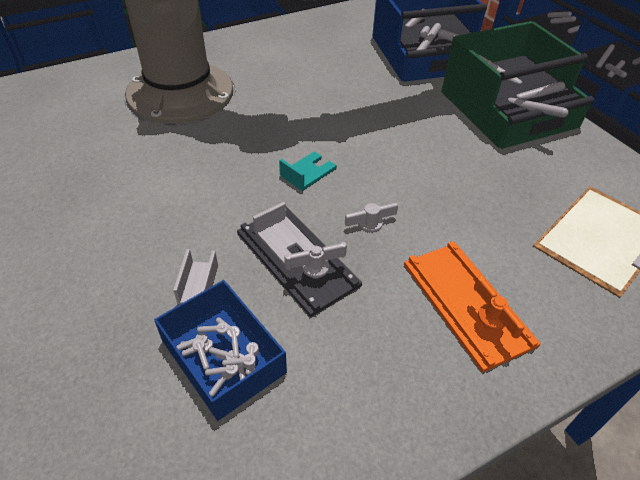

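View pics/top0.png

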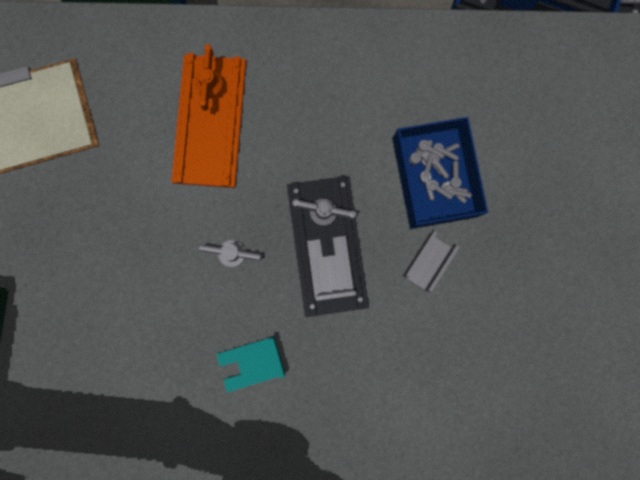

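The top view shows the dark fixture at (288–368, 178–315). The loose nut is at (323,208), with wing tips near (294,203) and (357,214), and the bracket tab is near (335,295). The turquoise and orange look-alikes, spare nut (230,253), clip and tray are off to the sides.

```bash
cat > h.py <<'E'
import numpy as np, cv2
from scipy.spatial.transform import Rotation as R
def cast(f,px,z):
    K=f["camera_matrix"]; Rm=R.from_rotvec(np.ravel(f["rvec"])).as_matrix(); t=np.ravel(f["tvec"])
    c=-Rm.T@t; d=np.c_[np.atleast_2d(px),np.ones(len(np.atleast_2d(px)))]@np.linalg.inv(K).T@Rm
    return c+d*((z-c[2])/d[:,2])[:,None]
def tri(f1,p1,f2,p2):
    P=[]
    for f in(f1,f2):
        P.append(f["camera_matrix"]@np.c_[R.from_rotvec(np.ravel(f["rvec"])).as_matrix(),np.ravel(f["tvec"])])
    X=cv2.triangulatePoints(P[0],P[1],np.float64(p1).reshape(2,1),np.float64(p2).reshape(2,1)); return (X[:3]/X[3]).ravel()
E
python3 - <<'E'
from bench import r
from h import *
f=r.grab_frame("top"); g=r.grab_frame("scene")
im=f["pixels"]; hsv=cv2.cvtColor(im,cv2.COLOR_RGB2HSV)
roi=np.zeros(im.shape[:2],np.uint8); roi[165:330,275:385]=1
v=hsv[...,2]
print("table v",np.median(v[300:400,400:500]),"fix",v[190,310],v[270,298:304],"brk",v[260,325])
dark=((v<72)&(roi>0)).astype(np.uint8)
dark=cv2.morphologyEx(dark,cv2.MORPH_OPEN,np.ones((3,3)))
n,l,s,_=cv2.connectedComponentsWithStats(dark); k=1+np.argmax(s[1:,4])
c=cv2.findContours((l==k).astype(np.uint8),0,1)[0][0]
rect=cv2.minAreaRect(cv2.convexHull(c)); b=cv2.boxPoints(rect); print(b)
w=cast(f,b,0.014); print(w.round(4)); print(np.linalg.norm(np.diff(w,axis=0),axis=1))
br=((v>120)&(roi>0)).astype(np.uint8)
n,l,s,ce=cv2.connectedComponentsWithStats(br)
for i in range(1,n):
    if s[i,4]>8: print(s[i],ce[i].round(1))
a=cv2.resize(im[165:330,275:385],None,fx=5,fy=5,interpolation=cv2.INTER_CUBIC)[:600]
a2=cv2.resize(im[165:325,275:385],(412,600),interpolation=cv2.INTER_CUBIC)
b2=cv2.resize(g["pixels"][195:320,230:370],None,fx=2.75,fy=2.75,interpolation=cv2.INTER_CUBIC)
o=np.zeros((600,800,3),np.uint8); o[:,:412]=a2; o[:b2.shape[0],414:414+b2.shape[1]]=b2[:,:386]
cv2.imwrite("pics/crop1.png",o[:,:,::-1])
E
```

```text
table v 90.0 fix 47 [66 59 49 51 49 48] brk 137
[[285.42722 182.4802 ]
 [352.8262  173.04434]
 [371.7089  307.92075]
 [304.3099  317.3566 ]]
[[ 0.6499  0.0794  0.014 ]
 [ 0.6664 -0.0263  0.014 ]
 [ 0.4562 -0.0558  0.014 ]
 [ 0.441   0.0475  0.014 ]]
[0.1069258  0.21225876 0.10444118]
[294 201  22   7  61] [303.3 204.2]
[318 202  10  13  80] [322.8 207.7]
[332 210  22   7  55] [343.5 212.6]
[ 309  237   43   58 1647] [329.9 267.3]
[316 292  39   8 123] [334.4 295.4]
```

View pics/crop1.png

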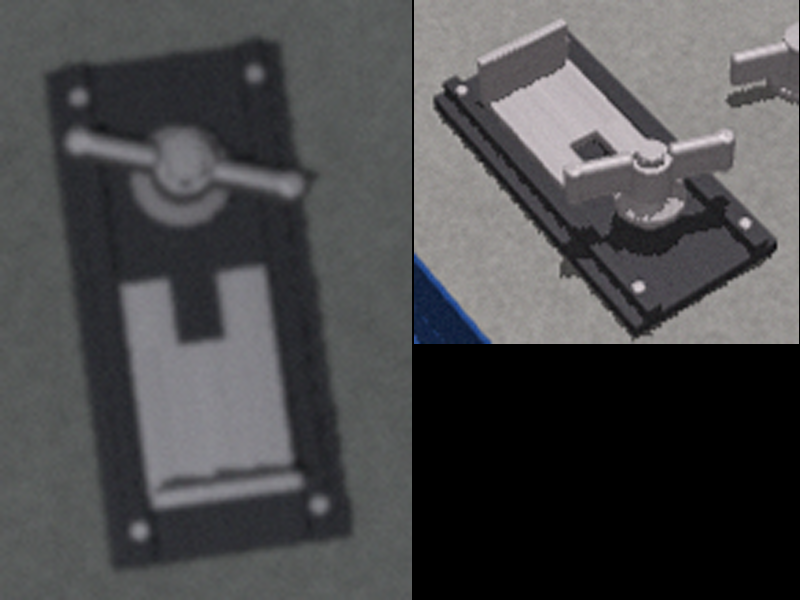

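The crop shows the wing tips clearly, at full-image top (294,202) and (354,215), scene (344,244) and (287,257). The wings lie nearly along fixture y, and the tab's top edge is at top (336,295).

```bash
python3 - <<'E'
from bench import r
from h import *
f=r.grab_frame("top"); g=r.grab_frame("scene")
cr=lambda p: np.array([275+p[0]/3.745,165+p[1]/3.75])
cor=[cr(p) for p in [(48,75),(280,40),(350,535),(113,570)]]
w=cast(f,cor,0.016)[:,:2]; print("corners",w.round(4),np.linalg.norm(np.diff(w,axis=0),axis=1))
sc=cast(f,[cr(p) for p in [(79,97),(255,73),(319,504),(140,530)]],0.018)[:,:2];print("screws",sc.round(4))
ax=(w[0]+w[1])/2-(w[2]+w[3])/2; ax/=np.linalg.norm(ax); print("axis deg",np.degrees(np.arctan2(ax[1],ax[0])))
c=w.mean(0); stud=c+ax*0.05; print("centre",c,"stud from fixture",stud)
A=tri(f,cr((72,140)),g,(343.8,244.5)); B=tri(f,cr((297,186)),g,(287.1,257.5))
print("tips",A.round(4),B.round(4),"len",np.linalg.norm(A-B),"mid",((A+B)/2).round(4))
d=(A-B)[:2]; print("wing deg",np.degrees(np.arctan2(d[1],d[0])))
tipz=cast(f,[cr((72,140)),cr((297,186))],0.068); print("tips z68",tipz.round(4),tipz.mean(0))
tab=cast(f,[(336.4,295.4)],0.048)[0,:2]; print("tab",tab, "along axis from stud",(tab-stud)@ax, "lat",(tab-stud)@np.array([-ax[1],ax[0]]))
T=r.get_obs(); Rm=R.from_rotvec(T["orientation"]).as_matrix(); print(Rm.round(3),T["tcp_pos"])
E
```

```text
corners [[ 0.6456  0.0755]
 [ 0.6617 -0.0213]
 [ 0.4566 -0.0506]
 [ 0.4416  0.0462]] [0.098165   0.20720766 0.09794122]
screws [[ 0.6361  0.0624]
 [ 0.6472 -0.0108]
 [ 0.4691 -0.0377]
 [ 0.4579  0.0354]]
axis deg 8.1517883089852
centre [0.5513935  0.01244341] stud from fixture [0.60088829 0.01953322]
tips [0.6108 0.065  0.065 ] [ 0.5941 -0.0227  0.0647] len 0.08926340192478922 mid [0.6024 0.0211 0.0649]
wing deg 79.223388452324
tips z68 [[ 0.61    0.0643  0.068 ]
 [ 0.5929 -0.0239  0.068 ]] [0.60143224 0.02023314 0.068     ]
tab [0.47488076 0.00057187] along axis from stud -0.12742297942377667 lat -0.0009023952490751734
[[-0.96   0.28  -0.   ]
 [ 0.28   0.96  -0.001]
 [-0.    -0.001 -1.   ]] [0.18894367 0.64780185 0.2029706 ]
```

Emit:
{"fn": "send_rows", "kwargs": {
  "deltas": [
    [0, -0.97, -0.48, 0, 0, 0, -0.136],
    [0, -0.97, -0.48, 0, 0, 0, -0.136],
    [0, -0.97, -0.48, 0, 0, 0, -0.136],
    [0, -0.97, -0.48, 0, 0, 0, -0.136],
    [0, -0.97, -0.48, 0, 0, 0, -0.136],
    [0, -0.97, -0.48, 0, 0, 0, -0.136]
  ],
  "squeeze": 80
}}

```text
clock: 0.8
tcp_pos: [0.3117, 0.5359, 0.2035]
orientation: [-0.215, 3.133, -0.001]
contact_force: [-0.7, 1.9, -0.2]
grip_width: 0.0124
```

Emit:
{"fn": "send_rows", "kwargs": {
  "deltas": [
    [0, -0.48, -0.86, 0, 0, 0, 0],
    [0, -0.48, -0.86, 0, 0, 0, 0],
    [0, -0.48, -0.86, 0, 0, 0, 0],
    [0, -0.48, -0.86, 0, 0, 0, 0],
    [0, -0.48, -0.86, 0, 0, 0, 0]
  ]
}}

```text
clock: 1.22
tcp_pos: [0.4021, 0.4162, 0.2034]
orientation: [-0.213, 3.133, -0.003]
contact_force: [0.3, -0.7, -0.1]
grip_width: -0.0004
```

Emit:
{"fn": "send_rows", "kwargs": {
  "deltas": [
    [0, -0.2, -0.9, 0, 0, 0, 0],
    [0, -0.2, -0.9, 0, 0, 0, 0],
    [0, -0.2, -0.9, 0, 0, 0, 0],
    [0, -0.2, -0.9, 0, 0, 0, 0],
    [0, -0.2, -0.9, 0, 0, 0, 0]
  ]
}}

```text
clock: 1.63
tcp_pos: [0.4484, 0.2885, 0.2035]
orientation: [-0.217, 3.134, -0.001]
contact_force: [0.5, -0.0, -1.2]
grip_width: -0.0003
```

Emit:
{"fn": "send_rows", "kwargs": {
  "deltas": [
    [0, 0.14, -0.95, 0, 0, 0, 0],
    [0, 0.14, -0.95, 0, 0, 0, 0],
    [0, 0.14, -0.95, 0, 0, 0, 0],
    [0, 0.14, -0.95, 0, 0, 0, 0],
    [0, 0.14, -0.95, 0, 0, 0, 0],
    [0, 0.14, -0.95, 0, 0, 0, 0]
  ]
}}

```text
clock: 2.13
tcp_pos: [0.4467, 0.1491, 0.2036]
orientation: [-0.226, 3.133, 0.002]
contact_force: [0.1, 1.3, 0.1]
grip_width: -0.0001
```

Emit:
{"fn": "send_rows", "kwargs": {
  "deltas": [
    [0, 0.16, -0.99, 0, 0, 0, 0],
    [0, 0.16, -0.99, 0, 0, 0, 0],
    [0, 0.16, -0.99, 0, 0, 0, 0],
    [0, 0.16, -0.99, 0.33, 0, 0, 0],
    [0, 0.16, -0.99, 0.33, 0, 0, 0],
    [0, 0.16, -0.99, 0.33, 0, 0, 0],
    [0, 0.16, -0.99, 0.33, 0, 0, 0]
  ]
}}

```text
clock: 2.72
tcp_pos: [0.4447, -0.0006, 0.1537]
orientation: [0.23, -3.132, -0.0]
contact_force: [0.3, 0.3, 0.7]
grip_width: -0.0001
```

Emit:
{"fn": "send_rows", "kwargs": {
  "deltas": [
    [0, 0, 0, 0.2, 0, 0, 0],
    [0, 0, 0, 0.4, 0, 0, 0],
    [0, 0, 0, 0.5, 0, 0, 0],
    [0, 0, 0, 0.5, 0, 0, 0],
    [0, 0, 0, 0.5, 0, 0, 0]
  ]
}}

```text
clock: 3.13
tcp_pos: [0.4452, -0.0009, 0.0794]
orientation: [-0.23, 3.133, 0.001]
contact_force: [0.6, 0.2, 0.8]
grip_width: 0.0002
```

```bash
python3 - <<'E'
from bench import r
from h import *
f=r.grab_frame("top"); g=r.grab_frame("scene");o=r.get_obs()
print(o["tcp_pos"],o["orientation"],o["contact_force"],o["joints"].round(2))
a2=cv2.resize(f["pixels"][165:325,275:385],(412,600),interpolation=cv2.INTER_CUBIC)
b2=cv2.resize(g["pixels"][150:320,230:370],None,fx=2.75,fy=2.75,interpolation=cv2.INTER_CUBIC)
O=np.zeros((600,800,3),np.uint8); O[:,:412]=a2; O[:b2.shape[0],414:]=b2[:,:386]
cv2.imwrite("pics/c2.png",O[:,:,::-1])
E
```

```text
[ 0.44607206 -0.00151139  0.08036798] [-2.28046912e-01  3.13030579e+00  1.20862745e-03] [ 0.54777588 -0.14742582  0.42262165] [-0.35  0.28  0.25  2.21 -0.12  0.65  1.7 ]Traceback (most recent call last):
  File "<stdin>", line 7, in <module>
ValueError: could not broadcast input array from shape (468,385,3) into shape (468,386,3)
```

```bash
cat >> h.py <<'E'
def snap(r,name):
    f=r.grab_frame("top"); g=r.grab_frame("scene")
    a=cv2.resize(f["pixels"][165:325,275:385],(412,600),interpolation=cv2.INTER_CUBIC)
    b=cv2.resize(g["pixels"][160:320,230:370],(386,441),interpolation=cv2.INTER_CUBIC)
    O=np.zeros((600,800,3),np.uint8); O[:,:412]=a; O[:441,414:]=b
    cv2.imwrite(name,O[:,:,::-1]); return f,g
E
python3 -c "
from bench import r
from h import *
snap(r,'pics/c2.png')"
```

```text
(no output)
```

View pics/c2.png

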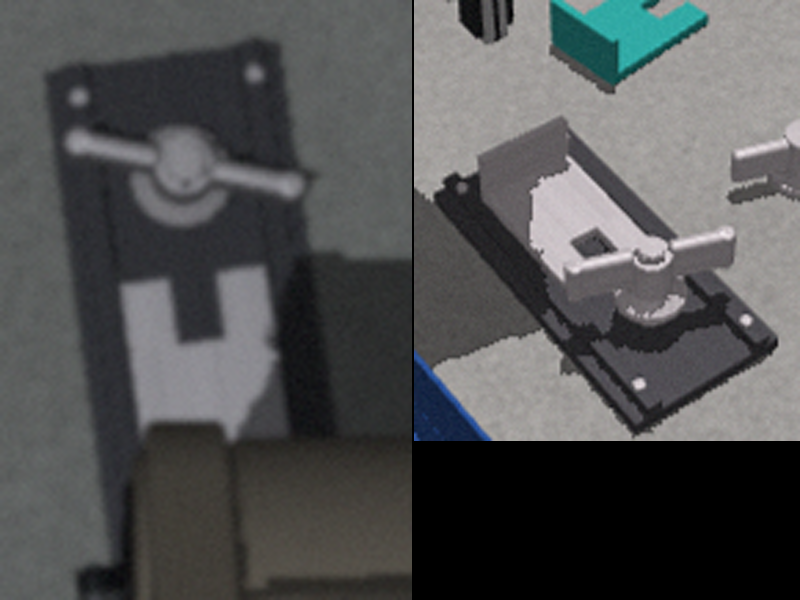

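The fingertips (black, top left of the scene crop) are behind the tab and high above the bed. I'll go down, then push.

Emit:
{"fn": "send_rows", "kwargs": {
  "deltas": [
    [0, 0, 0, 0.15, 0, 0, 0],
    [0, 0, 0, 0.27, 0, 0, 0],
    [0, 0, 0, 0.27, 0, 0, 0],
    [0, 0, 0, 0.27, 0, 0, 0]
  ]
}}

```text
clock: 3.67
tcp_pos: [0.4443, -0.003, 0.0387]
orientation: [0.225, -3.133, -0.0]
contact_force: [-0.1, -0.2, 0.5]
grip_width: 0.0004
```

Emit:
{"fn": "send_rows", "kwargs": {
  "deltas": [
    [0, -0.04, 0, 0, 0, 0, 0],
    [0, -0.07, 0, 0, 0, 0, 0],
    [0, -0.1, 0, 0, 0, 0, 0],
    [0, -0.13, 0, 0, 0, 0, 0],
    [0, -0.16, 0, 0, 0, 0, 0],
    [0, -0.2, 0, 0, 0, 0, 0]
  ]
}}

```text
clock: 4.17
tcp_pos: [0.4744, 0.0014, 0.0385]
orientation: [-0.225, 3.133, 0.0]
contact_force: [-0.3, -0.1, 0.1]
grip_width: 0.0001
```

Emit:
{"fn": "send_rows", "kwargs": {
  "deltas": [
    [0, -0.04, 0, 0, 0, 0, 0],
    [0, -0.08, 0, 0, 0, 0, 0],
    [0, -0.12, 0, 0, 0, 0, 0],
    [0, -0.16, 0, 0, 0, 0, 0],
    [0, -0.2, 0, 0, 0, 0, 0]
  ]
}}

```text
clock: 4.58
tcp_pos: [0.5043, 0.0057, 0.0382]
orientation: [0.225, -3.133, 0.0]
contact_force: [-0.7, -0.2, 0.4]
grip_width: 0.0001
```

```bash
python3 -c "
from bench import r
from h import *
snap(r,'pics/c3.png'); print(r.get_obs()['contact_force'])"
```

```text
[-1.60238494  0.44993775  0.19416794]
```

View pics/c3.png

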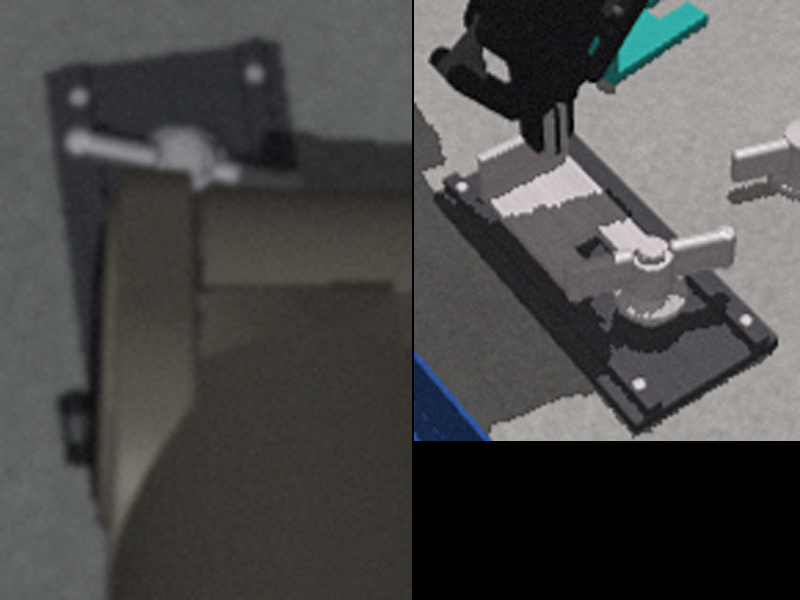

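```bash
python3 - <<'E'
from bench import r
from h import *
g=r.grab_frame("scene"); o=r.get_obs(); p=o["tcp_pos"]; print(p,o["contact_force"])
ax=np.array([np.cos(np.radians(8.15)),np.sin(np.radians(8.15)),0]); st=np.array([.6015,.02,0]); ay=np.array([-ax[1],ax[0],0])
def pr(n,P):
    q=cv2.projectPoints(np.float64([P]),g["rvec"],g["tvec"],g["camera_matrix"],None)[0].ravel()
    print(n,q.round(1),"crop",(414+(q[0]-230)*386/140).round(),((q[1]-160)*441/160).round())
pr("tip",p-[0,0,.011])
pr("studtop",st+[0,0,.07])
for X in(-.127,-.087): 
    for Y in(-.03,.03): pr(("tabtop",X,Y),st+X*ax+Y*ay+[0,0,.048])
print("tcp F",(p-st)@ax,(p-st)@ay)
E
```

```text
[0.50411538 0.00564526 0.03823334] [-0.21132188  0.103868   -0.35040314]
tip [278.1 228.8] crop 547.0 190.0
studtop [314.  248.5] crop 646.0 244.0
('tabtop', -0.127, -0.03) [252.5 217.2] crop 476.0 158.0
('tabtop', -0.127, 0.03) [283.4 202.4] crop 561.0 117.0
('tabtop', -0.087, -0.03) [265.8 232. ] crop 513.0 199.0
('tabtop', -0.087, 0.03) [297.2 216.4] crop 599.0 155.0
tcp F -0.09843606878718768 -0.00040401768464241855
```

```bash
python3 - <<'E'
from bench import r
from h import *
g=r.grab_frame("scene"); w=r.grab_frame("wrist")
O=np.zeros((600,800,3),np.uint8)
O[:,:480]=cv2.resize(g["pixels"][155:255,235:315],(480,600),interpolation=cv2.INTER_CUBIC)
O[:240,480:]=cv2.resize(w["pixels"],(320,240)); O[240:480,480:]=cv2.resize(w["pixels"][120:360,160:480],(320,240))
cv2.imwrite("pics/c4.png",O[:,:,::-1])
E
```

```text
(no output)
```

View pics/c4.png

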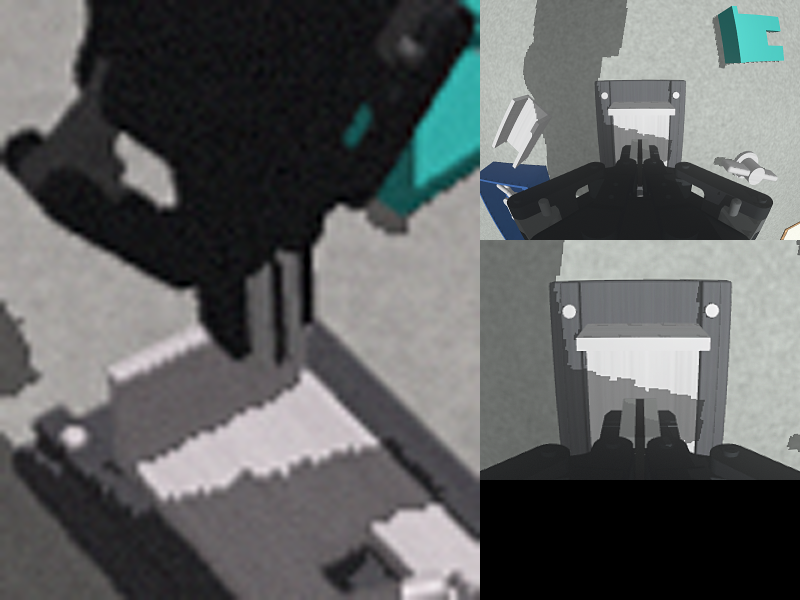

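```bash
python3 - <<'E'
from bench import r
from h import *
g=r.grab_frame("scene"); o=r.get_obs(); p=o["tcp_pos"]
ax=np.array([np.cos(np.radians(8.15)),np.sin(np.radians(8.15)),0]); st=np.array([.6015,.02,0]); ay=np.array([-ax[1],ax[0],0])
for px in [(279.5,216),(283.5,214)]:
  for z in(.02,.03,.04,.05,.06,.07):
    P=cast(g,[px],z)[0]; print(px,z,"F",((P-st)@ax).round(4),((P-st)@ay).round(4))
w=r.grab_frame("wrist"); print(w["camera_matrix"],w["rvec"],w["tvec"]); 
Rm=R.from_rotvec(np.ravel(w["rvec"])).as_matrix(); T=R.from_rotvec(o["orientation"]).as_matrix()
print("cam in tool",(T.T@(-Rm.T@np.ravel(w["tvec"])-p)).round(4)); print((Rm@T).round(3))
cv2.imwrite("pics/w.png",w["pixels"][:,:,::-1]); print(p)
E
```

```text
(279.5, 216) 0.02 F -0.1279 0.0216
(279.5, 216) 0.03 F -0.1194 0.0164
(279.5, 216) 0.04 F -0.111 0.0112
(279.5, 216) 0.05 F -0.1025 0.006
(279.5, 216) 0.06 F -0.0941 0.0009
(279.5, 216) 0.07 F -0.0856 -0.0043
(283.5, 214) 0.02 F -0.1279 0.0298
(283.5, 214) 0.03 F -0.1195 0.0245
(283.5, 214) 0.04 F -0.111 0.0192
(283.5, 214) 0.05 F -0.1026 0.0138
(283.5, 214) 0.06 F -0.0941 0.0085
(283.5, 214) 0.07 F -0.0857 0.0032
[[371.64829954   0.         319.43796244]
 [  0.         371.64829954 237.01052447]
 [  0.           0.           1.        ]] [-1.93485522 -2.23630581 -0.2941979 ] [ 0.06733047 -0.47439586  0.08874399]
cam in tool [ 0.0634 -0.0005 -0.1699]
[[ 0.001  1.    -0.001]
 [-0.966  0.001 -0.259]
 [-0.259  0.001  0.966]]
[0.50315876 0.0054245  0.03817347]
```

The fingers passed over the tab without touching it: their tips, near scene (281,216), are on the stud side and look higher than the reading implies. I'll check the height of the tool against the wrist camera.

```bash
cat >> h.py <<'E'
def fish(f,px,z=None):
    K=f["camera_matrix"]; d=(np.atleast_2d(px)-K[:2,2])/K[0,0]; th=np.linalg.norm(d,axis=1,keepdims=True)
    v=np.c_[d/np.maximum(th,1e-9)*np.sin(th),np.cos(th)]
    Rm=R.from_rotvec(np.ravel(f["rvec"])).as_matrix(); c=-Rm.T@np.ravel(f["tvec"]); w=v@Rm
    return c+w*((z-c[2])/w[:,2])[:,None] if z is not None else (c,w)
E
python3 - <<'E'
from bench import r
from h import *
w=r.grab_frame("wrist"); o=r.get_obs()
for z in (.018,): print(fish(w,[(249,191),(392,191)],z).round(4))
for z in (.048,): print("tab",fish(w,[(257,224),(390,224)],z).round(4))
T=R.from_rotvec(o["orientation"]).as_matrix(); c,d=fish(w,[(313,282),(327,282)])
# tip in tool coords: on ray at tool x = 0
for v in d:
    ct=T.T@(c-o["tcp_pos"]); dt=T.T@v
    for x in(-.011,0,.011): print(x,(ct+dt*((x-ct[0])/dt[0])).round(4))
cv2.imwrite("pics/w4.png",cv2.resize(w["pixels"][200:340,220:420],(800,560),interpolation=cv2.INTER_CUBIC)[:,:,::-1])
E
```

```text
[[ 0.4716 -0.0366  0.018 ]
 [ 0.4608  0.0372  0.018 ]]
tab [[ 0.481  -0.0263  0.048 ]
 [ 0.4724  0.0325  0.048 ]]
-0.011 [-0.011  -0.0038  0.0152]
0 [ 0.     -0.0033 -0.0122]
0.011 [ 0.011  -0.0029 -0.0395]
-0.011 [-0.011   0.0037  0.0152]
0 [ 0.      0.0031 -0.0121]
0.011 [ 0.011   0.0024 -0.0395]
```

View pics/w4.png

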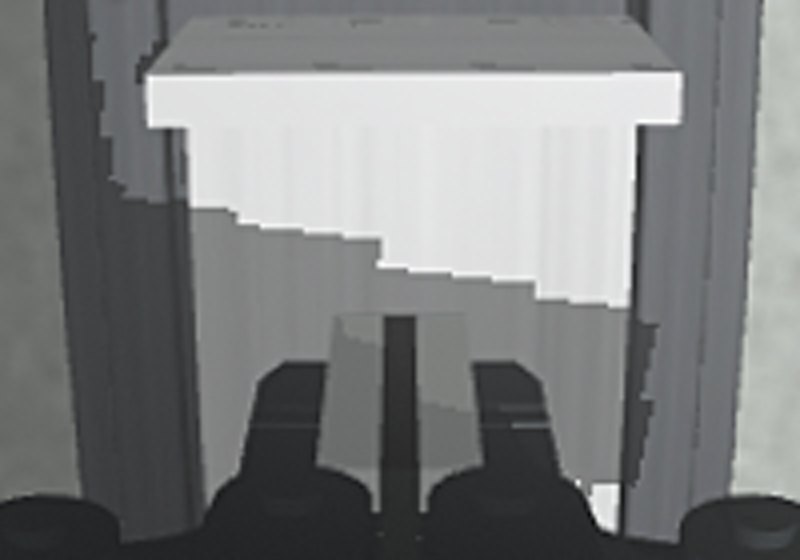

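The wrist camera agrees with the world frame: the screws fall within 3 mm. So the fingertips really sit some 15–35 mm behind the reported TCP, not 11 mm ahead of it. I'll lift, go back behind the tab and come down in small steps, watching the force.

Emit:
{"fn": "send_rows", "kwargs": {
  "deltas": [
    [0, 0, 0, -0.25, 0, 0, 0],
    [0, 0, 0, -0.25, 0, 0, 0],
    [0, 0.2, 0, -0.25, 0, 0, 0],
    [0, 0.4, 0, -0.25, 0, 0, 0],
    [0, 0.4, 0, -0.25, 0, 0, 0],
    [0, 0.4, 0, 0, 0, 0, 0],
    [0, 0.4, 0, 0, 0, 0, 0],
    [0, 0.4, 0, 0, 0, 0, 0]
  ]
}}

```text
clock: 5.65
tcp_pos: [0.4427, -0.0033, 0.0375]
orientation: [0.224, -3.129, 0.001]
contact_force: [0.1, 0.5, -0.5]
grip_width: -0.0002
```

Emit:
{"fn": "send_rows", "kwargs": {
  "deltas": [
    [0, 0, 0, 0.03, 0, 0, 0],
    [0, 0, 0, 0.06, 0, 0, 0],
    [0, 0, 0, 0.09, 0, 0, 0],
    [0, 0, 0, 0.12, 0, 0, 0],
    [0, 0, 0, 0.12, 0, 0, 0]
  ]
}}

```text
clock: 6.07
tcp_pos: [0.4441, -0.0029, 0.0199]
orientation: [0.225, -3.133, -0.0]
contact_force: [0.7, 0.3, -0.0]
grip_width: 0.0001
```

```bash
python3 - <<'E'
from bench import r
from h import *
o=r.get_obs(); print(o["tcp_pos"],o["contact_force"],o["clock"])
w=r.grab_frame("wrist");g=r.grab_frame("scene")
O=np.zeros((600,800,3),np.uint8)
O[:350,:500]=cv2.resize(w["pixels"][200:340,220:420],(500,350),interpolation=cv2.INTER_CUBIC)
O[:600,500:]=cv2.resize(g["pixels"][135:255,255:315],(300,600),interpolation=cv2.INTER_CUBIC)
cv2.imwrite("pics/c5.png",O[:,:,::-1])
E
```

```text
[ 0.44405223 -0.00294801  0.0199185 ] [ 0.67075615  0.28774449 -0.00375571] 6.0667
```

View pics/c5.png

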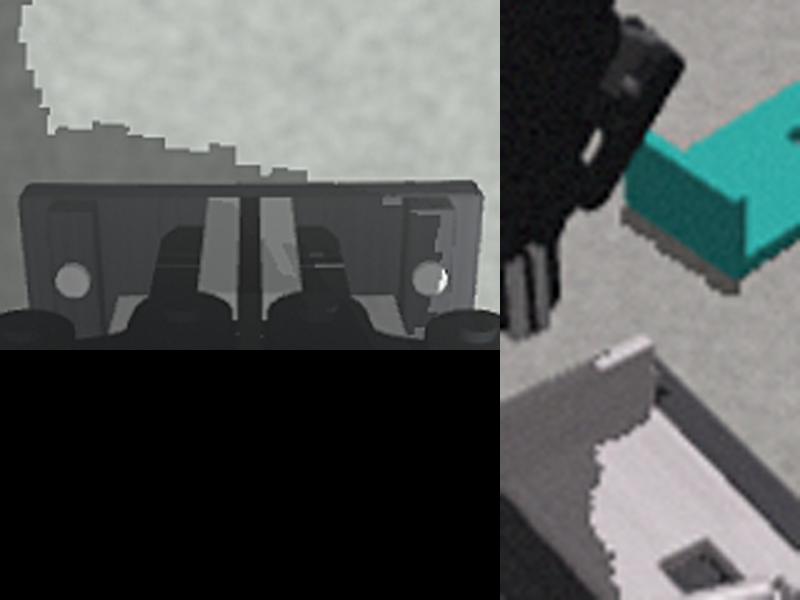

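The view shows the tips near scene (262,202), still above the bed and behind the tab, at TCP z = 0.020.

Emit:
{"fn": "send_rows", "kwargs": {
  "deltas": [
    [0, 0, 0, 0.02, 0, 0, 0],
    [0, 0, 0, 0.04, 0, 0, 0],
    [0, 0, 0, 0.06, 0, 0, 0],
    [0, 0, 0, 0.06, 0, 0, 0]
  ]
}}

```text
clock: 6.5
tcp_pos: [0.4439, -0.003, 0.0108]
orientation: [0.225, -3.133, 0.0]
contact_force: [0.0, 0.6, -0.6]
grip_width: -0.0001
```

```bash
python3 - <<'E'
from bench import r
from h import *
o=r.get_obs(); print(o["tcp_pos"],o["contact_force"])
g=r.grab_frame("scene")
ax=np.array([np.cos(np.radians(8.15)),np.sin(np.radians(8.15)),0]); st=np.array([.6015,.02,0]); ay=np.array([-ax[1],ax[0],0])
for z in(.02,.03,.04,.05,.06):
    P=cast(g,[(262,202)],z)[0]; print("at tcp.020",z,((P-st)@ax).round(4),((P-st)@ay).round(4))
print((o["tcp_pos"]-st)@ax,(o["tcp_pos"]-st)@ay)
E
```

```text
[ 0.44389625 -0.00301937  0.0107596 ] [ 0.02453202  0.59683432 -0.55871796]
at tcp.020 0.02 -0.1739 0.0156
at tcp.020 0.03 -0.1647 0.0105
at tcp.020 0.04 -0.1555 0.0055
at tcp.020 0.05 -0.1463 0.0004
at tcp.020 0.06 -0.1372 -0.0047
-0.15927534456693754 -0.00044416414026989665
```

Emit:
{"fn": "send_rows", "kwargs": {
  "deltas": [
    [0, 0, 0, 0.02, 0, 0, 0],
    [0, 0, 0, 0.04, 0, 0, 0],
    [0, 0, 0, 0.06, 0, 0, 0],
    [0, 0, 0, 0.08, 0, 0, 0],
    [0, 0, 0, 0.08, 0, 0, 0]
  ]
}}

```text
clock: 6.97
tcp_pos: [0.4439, -0.003, -0.0013]
orientation: [0.225, -3.133, 0.0]
contact_force: [0.4, 0.4, -0.0]
grip_width: -0.0004
```

Emit:
{"fn": "send_rows", "kwargs": {
  "deltas": [
    [0, -0.04, 0, 0, 0, 0, 0],
    [0, -0.07, 0, 0, 0, 0, 0],
    [0, -0.1, 0, 0, 0, 0, 0],
    [0, -0.13, 0, 0, 0, 0, 0],
    [0, -0.16, 0, 0, 0, 0, 0]
  ]
}}

```text
clock: 7.38
tcp_pos: [0.4675, 0.0004, -0.0008]
orientation: [0.225, -3.132, -0.0]
contact_force: [-3.8, 0.2, 2.1]
grip_width: -0.0001
```

Emit:
{"fn": "send_rows", "kwargs": {
  "deltas": [
    [0, -0.03, 0, 0, 0, 0, 0],
    [0, -0.06, 0, 0, 0, 0, 0],
    [0, -0.09, 0, 0, 0, 0, 0]
  ]
}}

```text
clock: 7.63
tcp_pos: [0.4818, 0.0024, -0.0008]
orientation: [0.225, -3.134, 0.0]
contact_force: [-2.2, 1.0, -1.5]
grip_width: 0.0001
```

Contact is made, with about 3 N of sliding force. Pushing on towards home.

Emit:
{"fn": "send_rows", "kwargs": {
  "deltas": [
    [0, -0.04, 0, 0, 0, 0, 0],
    [0, -0.08, 0, 0, 0, 0, 0],
    [0, -0.12, 0, 0, 0, 0, 0],
    [0, -0.16, 0, 0, 0, 0, 0],
    [0, -0.2, 0, 0, 0, 0, 0]
  ]
}}

```text
clock: 8.05
tcp_pos: [0.5118, 0.0068, -0.0007]
orientation: [-0.225, 3.133, 0.0]
contact_force: [-2.2, -0.9, 0.5]
grip_width: 0.0
```

Emit:
{"fn": "send_rows", "kwargs": {
  "deltas": [
    [0, -0.015, 0, 0, 0, 0, 0],
    [0, -0.03, 0, 0, 0, 0, 0],
    [0, -0.03, 0, 0, 0, 0, 0]
  ]
}}

```text
clock: 8.3
tcp_pos: [0.516, 0.0073, -0.0007]
orientation: [-0.225, 3.133, -0.0]
contact_force: [0.3, 0.2, -0.8]
grip_width: 0.0001
```

Emit:
{"fn": "send_rows", "kwargs": {
  "deltas": [
    [0, -0.01, 0, 0, 0, 0, 0],
    [0, -0.02, 0, 0, 0, 0, 0],
    [0, -0.02, 0, 0, 0, 0, 0]
  ]
}}

```text
clock: 8.55
tcp_pos: [0.5187, 0.0077, -0.0007]
orientation: [-0.225, 3.133, -0.0]
contact_force: [-1.7, 0.5, 0.2]
grip_width: 0.0002
```

Emit:
{"fn": "send_rows", "kwargs": {
  "deltas": [
    [0, -0.01, 0, 0, 0, 0, 0],
    [0, -0.02, 0, 0, 0, 0, 0],
    [0, -0.02, 0, 0, 0, 0, 0]
  ]
}}

```text
clock: 8.8
tcp_pos: [0.521, 0.0081, -0.0008]
orientation: [0.225, -3.132, -0.0]
contact_force: [-3.8, -0.4, 2.4]
grip_width: -0.0001
```

Emit:
{"fn": "send_rows", "kwargs": {
  "deltas": [
    [0, -0.01, 0, 0, 0, 0, 0],
    [0, -0.02, 0, 0, 0, 0, 0],
    [0, -0.02, 0, 0, 0, 0, 0]
  ]
}}

```text
clock: 9.05
tcp_pos: [0.5209, 0.0081, -0.0013]
orientation: [0.224, -3.127, -0.0]
contact_force: [-10.9, -0.3, 7.6]
grip_width: 0.0002
```

Emit:
{"fn": "send_rows", "kwargs": {
  "deltas": [
    [0, -0.01, 0, 0, 0, 0, 0],
    [0, -0.01, 0, 0, 0, 0, 0],
    [0, -0.01, 0, 0, 0, 0, 0]
  ]
}}

```text
clock: 9.3
tcp_pos: [0.5208, 0.008, -0.0015]
orientation: [0.224, -3.124, -0.0]
contact_force: [-14.1, -2.1, 8.5]
grip_width: -0.0
```

Emit:
{"fn": "send_rows", "kwargs": {
  "deltas": [
    [0, 0.06, 0, 0, 0, 0, 0],
    [0, 0.12, 0, 0, 0, 0, 0],
    [0, 0.12, 0, -0.2, 0, 0, 0],
    [0, 0.12, 0, -0.4, 0, 0, 0],
    [0, 0.12, 0, -0.6, 0, 0, 0],
    [0, 0.12, 0, -0.6, 0, 0, 0],
    [0, 0.12, -0.4, -0.6, 0, 0, 0],
    [0, 0.12, -0.8, -0.6, 0, 0, 0],
    [0, 0.12, -0.8, -0.6, 0, 0, 0],
    [0, 0.12, -0.8, -0.6, 0, 0, 0]
  ]
}}

```text
clock: 10.13
tcp_pos: [0.5263, -0.1217, 0.0902]
orientation: [-0.209, 3.131, -0.008]
contact_force: [-0.0, -1.0, -0.5]
grip_width: 0.0004
```

```bash
python3 - <<'E'
from bench import r
from h import *
f,g=snap(r,"pics/c6.png"); o=r.get_obs(); print(o["tcp_pos"],o["contact_force"],o["clock"])
E
```

```text
[ 0.52570204 -0.11456812  0.0893489 ] [-0.90370327  0.8696207   0.46468931] 10.2333
```

View pics/c6.png

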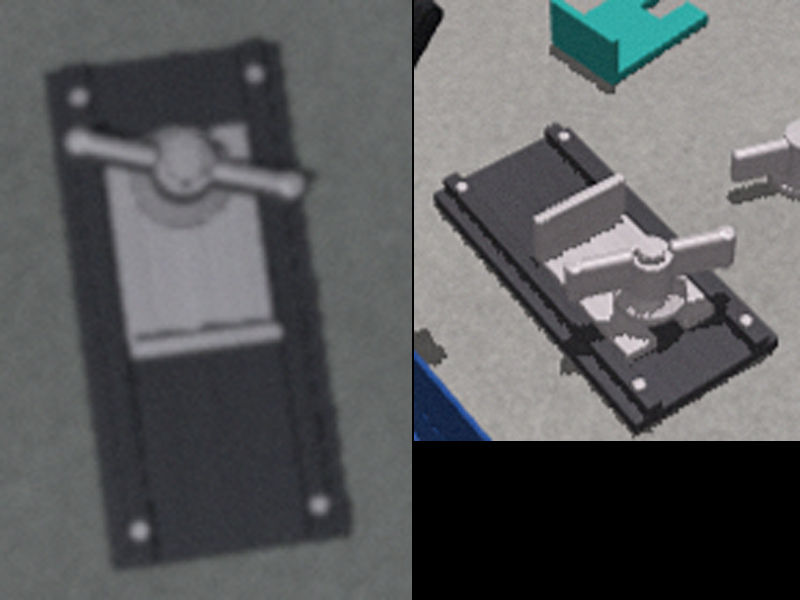

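The bracket is home: the slot has closed round the stud and the tab is at crop (208,340). The nut has not moved. Next I'll put the finger over the +x side of the -y wing.

Emit:
{"fn": "send_rows", "kwargs": {
  "deltas": [
    [0, -0.25, 0.2, 0, 0, 0, 0],
    [0, -0.5, 0.4, 0, 0, 0, 0],
    [0, -0.78, 0.6, 0, 0, 0, 0],
    [0, -0.78, 0.6, 0, 0, 0, 0],
    [0, -0.78, 0.6, 0, 0, 0, 0],
    [0, -0.78, 0.6, 0, 0, 0, 0]
  ]
}}

```text
clock: 10.73
tcp_pos: [0.6286, -0.0029, 0.0887]
orientation: [-0.233, 3.133, 0.002]
contact_force: [-0.8, -1.2, 0.4]
grip_width: 0.0001
```

```bash
python3 - <<'E'
from bench import r
from h import *
o=r.get_obs(); p=o["tcp_pos"]; f=r.grab_frame("top")
ax=np.array([np.cos(np.radians(8.15)),np.sin(np.radians(8.15)),0]); st=np.array([.602,.0205,0]); ay=np.array([-ax[1],ax[0],0])
tab=cast(f,[(275+208/3.745,165+340/3.75)],.048)[0]
print(p,o["clock"],"F mm",((p-st)@ax*1e3).round(1),((p-st)@ay*1e3).round(1),"tab home pred stud",(tab+.069*ax).round(4))
T=R.from_rotvec(o["orientation"]).as_matrix(); print((T.T@np.c_[ax,ay]).round(3).tolist(), o["joints"].round(2))
for a0 in(-60,-240):
  print(a0,[(a,(-35*(np.cos(np.radians(a))-np.cos(np.radians(a0)))/150).round(3),(35*(np.sin(np.radians(a))-np.sin(np.radians(a0)))/150).round(3)) for a in range(a0-10,a0-181,-10)])
E
```

```text
[ 0.6286239  -0.00293373  0.08865866] 10.7333 F mm 23.0 -27.0 tab home pred stud [0.6019 0.0194 0.048 ]
[[-1.0, -0.007], [-0.007, 1.0], [0.0, 0.001]] [-0.28  0.54  0.26  1.78 -0.18  0.85  1.78]
-60 [(-70, np.float64(0.037), np.float64(-0.017)), (-80, np.float64(0.076), np.float64(-0.028)), (-90, np.float64(0.117), np.float64(-0.031)), (-100, np.float64(0.157), np.float64(-0.028)), (-110, np.float64(0.196), np.float64(-0.017)), (-120, np.float64(0.233), np.float64(-0.0)), (-130, np.float64(0.267), np.float64(0.023)), (-140, np.float64(0.295), np.float64(0.052)), (-150, np.float64(0.319), np.float64(0.085)), (-160, np.float64(0.336), np.float64(0.122)), (-170, np.float64(0.346), np.float64(0.162)), (-180, np.float64(0.35), np.float64(0.202)), (-190, np.float64(0.346), np.float64(0.243)), (-200, np.float64(0.336), np.float64(0.282)), (-210, np.float64(0.319), np.float64(0.319)), (-220, np.float64(0.295), np.float64(0.352)), (-230, np.float64(0.267), np.float64(0.381)), (-240, np.float64(0.233), np.float64(0.404))]
-240 [(-250, np.float64(-0.037), np.float64(0.017)), (-260, np.float64(-0.076), np.float64(0.028)), (-270, np.float64(-0.117), np.float64(0.031)), (-280, np.float64(-0.157), np.float64(0.028)), (-290, np.float64(-0.196), np.float64(0.017)), (-300, np.float64(-0.233), np.float64(0.0)), (-310, np.float64(-0.267), np.float64(-0.023)), (-320, np.float64(-0.295), np.float64(-0.052)), (-330, np.float64(-0.319), np.float64(-0.085)), (-340, np.float64(-0.336), np.float64(-0.122)), (-350, np.float64(-0.346), np.float64(-0.162)), (-360, np.float64(-0.35), np.float64(-0.202)), (-370, np.float64(-0.346), np.float64(-0.243)), (-380, np.float64(-0.336), np.float64(-0.282)), (-390, np.float64(-0.319), np.float64(-0.319)), (-400, np.float64(-0.295), np.float64(-0.352)), (-410, np.float64(-0.267), np.float64(-0.381)), (-420, np.float64(-0.233), np.float64(-0.404))]
```

Emit:
{"fn": "send_rows", "kwargs": {
  "deltas": [
    [0, 0.037, -0.022, 0, 0, 0, 0],
    [0, 0.037, -0.022, 0.15, 0, 0, 0],
    [0, 0.037, -0.022, 0.25, 0, 0, 0],
    [0, 0.037, -0.022, 0.3, 0, 0, 0],
    [0, 0.037, -0.022, 0.35, 0, 0, 0],
    [0, 0.037, -0.022, 0.35, 0, 0, 0]
  ]
}}

```text
clock: 11.28
tcp_pos: [0.6218, -0.0116, 0.0357]
orientation: [0.223, -3.132, 0.0]
contact_force: [-1.0, -0.8, -0.3]
grip_width: 0.0005
```

Emit:
{"fn": "send_rows", "kwargs": {
  "deltas": [
    [0, 0, 0, 0.04, 0, 0, 0],
    [0, 0, 0, 0.08, 0, 0, 0],
    [0, 0, 0, 0.12, 0, 0, 0],
    [0, 0, 0, 0.12, 0, 0, 0]
  ]
}}

```text
clock: 11.62
tcp_pos: [0.6224, -0.0107, 0.0177]
orientation: [0.225, -3.132, -0.0]
contact_force: [-1.1, -0.5, -0.7]
grip_width: -0.0001
```

```bash
python3 - <<'E'
from bench import r
from h import *
o=r.get_obs(); print(o["tcp_pos"],o["contact_force"])
w=r.grab_frame("wrist"); g=r.grab_frame("scene")
O=np.zeros((600,800,3),np.uint8)
O[:350,:400]=cv2.resize(w["pixels"][160:370,200:440],(400,350),interpolation=cv2.INTER_CUBIC)
O[:600,400:]=cv2.resize(g["pixels"][160:310,260:360],(400,600),interpolation=cv2.INTER_CUBIC)
cv2.imwrite("pics/c7.png",O[:,:,::-1])
E
```

```text
[ 0.62244604 -0.01074835  0.0177038 ] [-1.12523267 -0.50173805 -0.69459555]
```

View pics/c7.png

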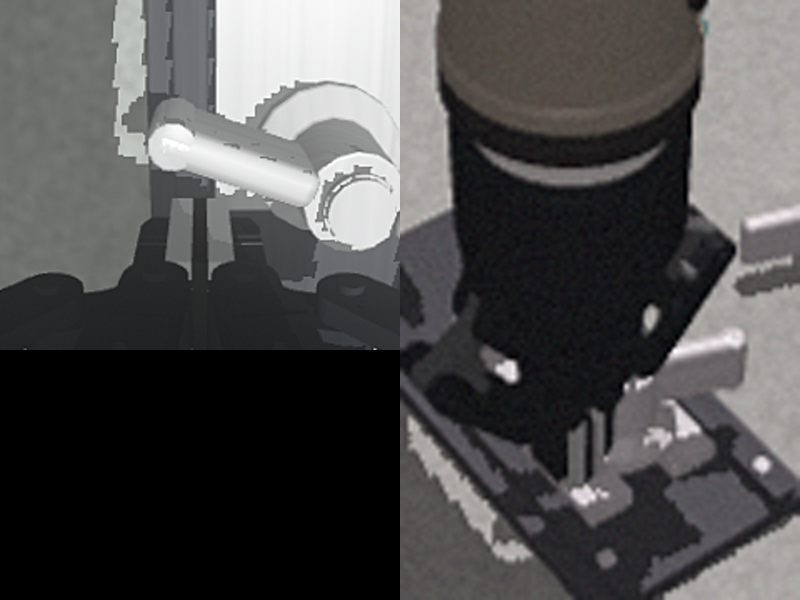

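The finger is on the +x side of the -y wing, overlapping it in height, and not touching. The wing tip is at wrist crop (170,147) and the finger pads at (200,200). Starting the stroke.

Emit:
{"fn": "send_rows", "kwargs": {
  "deltas": [
    [0, 0.045, -0.003, 0, 0, 0, 0],
    [0, 0.085, -0.01, 0, 0, 0, 0],
    [0, 0.126, -0.01, 0, 0, 0, 0],
    [0, 0.166, -0.003, 0, 0, 0, 0],
    [0, 0.204, 0.011, 0, 0, 0, 0],
    [0, 0.239, 0.031, 0, 0, 0, 0]
  ]
}}

```text
clock: 12.22
tcp_pos: [0.5865, -0.0118, 0.0191]
orientation: [-0.224, 3.133, -0.0]
contact_force: [2.6, -1.7, 0.1]
grip_width: -0.0002
```

Emit:
{"fn": "send_rows", "kwargs": {
  "deltas": [
    [0, 0.031, 0.026, 0, 0, 0, 0],
    [0, 0.057, 0.057, 0, 0, 0, 0],
    [0, 0.078, 0.093, 0, 0, 0, 0],
    [0, 0.092, 0.131, 0, 0, 0, 0],
    [0, 0.099, 0.171, 0, 0, 0, 0],
    [0, 0.099, 0.211, 0, 0, 0, 0]
  ]
}}

```text
clock: 12.72
tcp_pos: [0.5671, 0.0184, 0.0186]
orientation: [0.225, -3.133, 0.0]
contact_force: [0.5, -1.8, -1.0]
grip_width: -0.0003
```

```bash
python3 - <<'E'
from bench import r
from h import *
o=r.get_obs(); p=o["tcp_pos"]; ax=np.array([np.cos(np.radians(8.15)),np.sin(np.radians(8.15)),0]); st=np.array([.602,.020,0]); ay=np.array([-ax[1],ax[0],0])
print(p,"F",(p-st)@ax*1e3,(p-st)@ay*1e3,o["contact_force"],o["clock"])
E
```

```text
[0.56707585 0.01839337 0.01861731] F -34.79919158245848 3.360619175795633 [ 0.51841113 -1.81363852 -0.97516113] 12.7167
```

Emit:
{"fn": "send_rows", "kwargs": {
  "deltas": [
    [0, -0.007, 0.04, 0, 0, 0, 0],
    [0, -0.021, 0.078, 0, 0, 0, 0],
    [0, -0.041, 0.114, 0, 0, 0, 0],
    [0, -0.067, 0.145, 0, 0, 0, 0],
    [0, -0.099, 0.171, 0, 0, 0, 0],
    [0, -0.134, 0.191, 0, 0, 0, 0],
    [0, -0.172, 0.205, 0, 0, 0, 0],
    [0, -0.212, 0.212, 0, 0, 0, 0],
    [0, -0.253, 0.212, 0, 0, 0, 0],
    [0, -0.293, 0.205, 0, 0, 0, 0],
    [0, -0.331, 0.191, 0, 0, 0, 0],
    [0, -0.366, 0.171, 0, 0, 0, 0]
  ]
}}

```text
clock: 13.72
tcp_pos: [0.6193, 0.0515, 0.0188]
orientation: [-0.226, 3.133, 0.001]
contact_force: [-2.6, 1.4, 0.3]
grip_width: 0.0002
```

Emit:
{"fn": "send_rows", "kwargs": {
  "deltas": [
    [0, -0.031, -0.026, 0, 0, 0, 0],
    [0, -0.057, -0.057, 0, 0, 0, 0],
    [0, -0.078, -0.093, 0, 0, 0, 0],
    [0, -0.092, -0.131, 0, 0, 0, 0]
  ]
}}

```text
clock: 14.05
tcp_pos: [0.6357, 0.0335, 0.0189]
orientation: [-0.225, 3.133, 0.001]
contact_force: [-0.5, 1.8, -0.5]
grip_width: -0.0002
```

Emit:
{"fn": "send_rows", "kwargs": {
  "deltas": [
    [0, -0.007, -0.04, 0, 0, 0, 0],
    [0, -0.007, -0.081, 0, 0, 0, 0]
  ]
}}

```text
clock: 14.22
tcp_pos: [0.6384, 0.0211, 0.019]
orientation: [-0.225, 3.132, 0.0]
contact_force: [0.6, 2.2, 0.6]
grip_width: 0.0002
```

Emit:
{"fn": "send_rows", "kwargs": {
  "deltas": [
    [0, 0.007, -0.04, 0, 0, 0, 0],
    [0, 0.021, -0.078, 0, 0, 0, 0],
    [0, 0.041, -0.114, 0, 0, 0, 0]
  ]
}}

```text
clock: 14.47
tcp_pos: [0.6343, 0.0031, 0.019]
orientation: [-0.224, 3.133, -0.0]
contact_force: [0.9, 2.0, -0.5]
grip_width: 0.0002
```

Emit:
{"fn": "send_rows", "kwargs": {
  "deltas": [
    [0, 0.026, -0.031, 0, 0, 0, 0],
    [0, 0.057, -0.057, 0, 0, 0, 0]
  ]
}}

```text
clock: 14.63
tcp_pos: [0.6267, -0.0066, 0.0189]
orientation: [-0.224, 3.133, -0.0]
contact_force: [1.1, 1.3, 0.2]
grip_width: -0.0002
```

Emit:
{"fn": "send_rows", "kwargs": {
  "deltas": [
    [0, 0.035, -0.02, 0, 0, 0, 0],
    [0, 0.073, -0.034, 0, 0, 0, 0]
  ]
}}

```text
clock: 14.8
tcp_pos: [0.6166, -0.0129, 0.019]
orientation: [-0.224, 3.133, -0.0]
contact_force: [1.6, 1.6, 0.0]
grip_width: 0.0
```

Emit:
{"fn": "send_rows", "kwargs": {
  "deltas": [
    [0, 0.04, -0.007, 0, 0, 0, 0],
    [0, 0.081, -0.007, 0, 0, 0, 0]
  ]
}}

```text
clock: 14.97
tcp_pos: [0.6045, -0.0157, 0.019]
orientation: [-0.224, 3.133, -0.0]
contact_force: [2.2, -0.2, -0.2]
grip_width: 0.0
```

Emit:
{"fn": "send_rows", "kwargs": {
  "deltas": [
    [0, 0.02, 0.002, 0, 0, 0, 0],
    [0, 0.04, 0.007, 0, 0, 0, 0]
  ]
}}

```text
clock: 15.13
tcp_pos: [0.601, -0.0154, 0.0196]
orientation: [-0.224, 3.128, -0.002]
contact_force: [10.1, -2.4, -3.7]
grip_width: -0.0002
```

Emit:
{"fn": "send_rows", "kwargs": {
  "deltas": [
    [0, 0.015, 0.004, 0, 0, 0, 0],
    [0, 0.015, 0.004, 0, 0, 0, 0],
    [0, 0.015, 0.004, 0, 0, 0, 0]
  ]
}}

```text
clock: 15.38
tcp_pos: [0.6008, -0.0157, 0.0201]
orientation: [-0.224, 3.125, -0.003]
contact_force: [10.3, -3.1, -3.5]
grip_width: 0.0005
```

Force has risen to a steady 10 N with no further travel, so the nut is on its stop. Backing off and lifting clear.

Emit:
{"fn": "send_rows", "kwargs": {
  "deltas": [
    [0, -0.06, -0.01, 0, 0, 0, 0],
    [0, -0.12, -0.01, 0, 0, 0, 0],
    [0, -0.12, -0.01, 0, 0, 0, 0],
    [0, -0.12, -0.01, -0.25, 0, 0, 0],
    [0, -0.12, -0.01, -0.5, 0, 0, 0],
    [0, -0.12, -0.01, -0.75, 0, 0, 0],
    [0, -0.12, -0.01, -0.9, 0, 0, 0],
    [0, -0.12, -0.2, -0.9, 0, 0, 0],
    [0, 0.1, -0.5, -0.9, 0, 0, 0],
    [0, 0.3, -0.8, -0.9, 0, 0, 0],
    [0, 0.6, -0.9, -0.9, 0, 0, 0],
    [0, 0.6, -0.9, -0.9, 0, 0, 0],
    [0, 0.6, -0.9, -0.9, 0, 0, 0],
    [0, 0.6, -0.9, -0.9, 0, 0, 0]
  ]
}}

```text
clock: 16.55
tcp_pos: [0.5247, -0.1623, 0.1536]
orientation: [0.22, -3.132, -0.001]
contact_force: [1.4, 0.8, -0.1]
grip_width: 0.0001
```

```bash
python3 - <<'E'
from bench import r
from h import *
f,g=snap(r,"pics/c8.png"); o=r.get_obs(); print(o["tcp_pos"],o["contact_force"],o["clock"],abs(o["qvel"]).max())
E
```

```text
[ 0.52702047 -0.15996622  0.15367086] [0.38492633 0.10529513 0.48289969] 16.65 0.014567627426802152
```

View pics/c8.png

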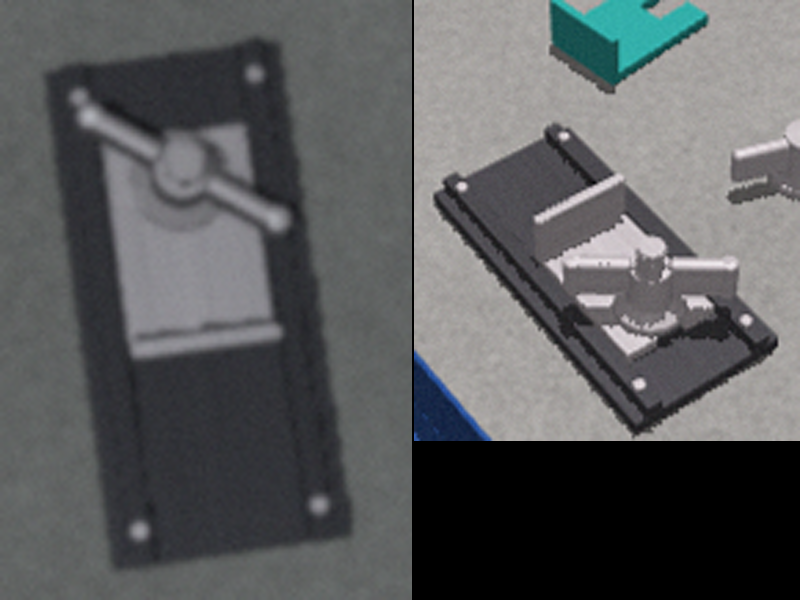

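The nut has sunk with its flange on the bracket: the tips are now at top crop (88,117) and (277,218), and the tab is unchanged. I'll check angle, height and tab position in numbers.

```bash
python3 - <<'E'
from bench import r
from h import *
f=r.grab_frame("top"); g=r.grab_frame("scene")
cr=lambda p: np.array([275+p[0]/3.745,165+p[1]/3.75]); cs=lambda p: np.array([230+(p[0]-414)*140/386,160+p[1]*160/441])
P=cast(f,[cr((86,116)),cr((279,219))],.058)[:,:2]; d=P[0]-P[1]
print("wing len",np.linalg.norm(d),"angle vs fixture",np.degrees(np.arctan2(d[1],d[0]))-8.15,"expected",(-np.degrees(8.5))%180)
print("tri z",tri(f,cr((88,117)),g,cs((731,264)))[2],tri(f,cr((277,218)),g,cs((570,263)))[2])
tab=cast(f,[cr((208,340))],.048)[0,:2]; ax=np.array([np.cos(np.radians(8.15)),np.sin(np.radians(8.15))])
print("tab x",(tab-[.602,.020])@ax)
E
```

```text
wing len 0.08663650821486245 angle vs fixture 54.222124976678174 expected 52.98587413880023
tri z 0.05375972297772339 0.053832725674031016
tab x -0.06916860020686261
```

```bash
python3 -c "
from bench import r
print(r.hand_in())"
```

```text
the job is handed in; nothing more can be done
None
```

The bracket is home against the stud, the wing nut is tight, and I handed the job in at about 17 s of the 61 s allowed. No verdict was reported.

**What I did:** I pushed the bracket with the shut fingertips on its tab, sliding at about 3 N, until the force rose to 14 N with no more travel. Then I turned the nut clockwise in a series of strokes on one wing. It went about one full turn, at 2–3 N, until it stopped at a steady 10 N. I backed off and finished clear of everything.

**Last checks:**

| Check | Measured | Expected |
|---|---|---|
| tab_mid x in the fixture frame | -69.2 mm | -69 mm |
| Wing angle to fixture x | 54.2° | 53.0° (8.5 rad, if the wings lie along fixture x at 0 rad) |
| Fall of the wing tops | 11 mm | about 10.5 mm |
| Contact force, arm clear | under 1 N (noise) | zero |

**What disagreed:**
- **Fingertip position:** the real fingertips stand roughly 28 mm behind the reported TCP, not 11 mm ahead of it. My first push therefore passed over the tab without touching it, and I repeated it lower.
- **Wing measurements:** the wing tops triangulated at about 54 mm against the 58 mm expected when tight. The wing length came out at 87 mm against 96 mm, because I picked points just inside the tips.
- **Bystanders:** I did not measure the spare nut, clip or tray again at the end. The arm never went low near them.

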